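# Reset the station behind its push-latch service flap

## Robot

A 6-joint arm with a two-finger parallel gripper is mounted at the origin on the work surface. World frame = base frame: x ahead of the robot, y to its left, z up, the work surface at z = 0. Lengths are in mm, angles in rad, forces in N, time in s.
With the tool pointing down it reaches from about 350 to 875 mm from the base axis. Payload 4.2 kg.
Tool frame: the origin (TCP) lies at the very end of the fingers, on their centre line; the grasp point (between the pads) lies arm.hold_point_z behind it (arm.hold_point_z is the distance from the TCP to the grasp point, in mm); y points along the fingers, x is the direction in which the jaws open and shut, and the axes are right-handed (so a half turn about y gives the same grasp; the last joint's range is limited). The gripper opens to 85 mm and grips with 20 to 120 N. Pads are 22 mm wide; open, the fingers measure 114 mm over their backs; the gripper's body (76 mm by 85 mm) begins 54 mm behind the grasp point. The pads swing forward as they close: fully open they stand 13 mm farther back than shut.
Start: joints at [-1.073, 0.385, 0.008, 0, -1.194, -0.259], TCP at [147.853, -607.239, 210.912] pointing down, gripper open.
Joint ranges: [-3.14, 3.14], [-1.21, 2.06], [-1.07, 1.41], [-3.16, 2.05], [-2.99, -0.16], [-3.1, 3.1]. Speed limits (rad/s): [2.79, 2.79, 3.14, 3.14, 3.14, 3.14].

## Interface

Orientations are given as a unit quaternion [x, y, z, w].
In Python, from bench import arm gives the robot as it stands.
- The arm moves only by the shell command python3 -m creep 'ROWS'. ROWS is JSON, a list of rows, each a list of 3 entries, a list of its own where there are three numbers: the shift along the world's x, y, z in mm, then the turn, a rotation vector about the world's x, y, z in rad, then the gripper command: -1 is shut, 1 is fully open, values between are in proportion. In form: [[[dx, dy, dz], [wx, wy, wz], jaw], ...]. A call has 1 to 12 rows; each row is the pose to reach, as a shift and turn from the pose commanded when the call began; what a row does not reach only later rows make up. A row lasts 1/12 s, in which the tool goes at most 41.7 mm and 7.16 degrees, less where a joint would pass 70% of its speed; a pose out of reach is approached as far as the arm can. A call with a gripper value outside its range is refused whole. The fingers move at their own pace and stop on an object; the grip force is fixed at half the most. Time passes only in rows, so rows that repeat a pose let the fingers close. It gives the time, the measured TCP pose, the force and the opening at its end, in the units of the state.
- arm.read_state(): the state, without advancing time (a new reading comes with each control period).
- arm.get_image(name): name is "side" or "top"; returns (picture, depth): 420x560x3 uint8, red, green, blue; 420x560 float32, mm along the optical axis (not along the pixel's ray), 0 where there is no reading.
- arm.camera_params(name): a dict with "camera_matrix" (3x3 intrinsics, pixels), "k1" (the pictures are not rectified: a ray, as slopes to the right and down, at radius r is drawn at 1 + k1 r^2 times it, then the intrinsics apply), "extrinsics" (4x4, takes a point from world to camera coordinates). Camera axes: x right, y down, z forward; pixel columns grow to the right and rows downward; lengths in mm; the calibration is good to about 2 mm. A picture is of the moment at which its call begins. camera_params takes no time and is no camera call.
- arm.job_done(): hands the job in, once; it reports no verdict.
The state is a dict: "clock": time; "joints": joint angles; "joint_vel": joint speeds; "joint_efforts": joint torques, N m; "position": TCP position; "ee_rot": TCP orientation; "contact_force": force on the tool from outside, world axes, zero at the start; "wrist_torque": the same for the moment, N m; "gripper_width": finger opening in mm.
Only numpy, scipy, OpenCV 4.12 (cv2) and the standard library are available. Lean on these libraries where they do the work, as an engineer would, in place of code of your own. Each camera call takes 0.05 s, during which the arm holds its last target.

## Task

Reset the station. Its reset button is the white one behind the blue push-latch flap on top of the grey console: press the shut flap so that it pops open by itself, press the white button fully in once the flap stands open, then push the flap back down and press it until it latches and stays shut, flush with the console. It is all pressing and pushing with the fingers, without forcing the flap: pick nothing up, do not press the red emergency stop, and leave the loose parts where they are.

Things in the scene. Friction and masses are not known exactly. Their poses are not given: they have to be found in the camera images.
- console: grey console fixed on the bench, deck 70 mm above it; origin on its underside under the flap's middle; x -95..95, y -190..90 mm. Its x points from the flap's free edge to its hinge, y along the hinge, z up; turned up to 25 degrees. Under the flap is a compartment, x -64..65, y -64..64 mm, floor 34 mm below the deck; fuse caps and a socket under 10 mm tall by the hinge wall, latch pin at x below -44
- flap (a joint): angle of the blue flap (rad): 0 latched flush, 1.60 (92 degrees) fully open, -0.045 pressed in to its stop. Shut: pressing the thumb mark in (about 1 N, then a firm stop) to beyond -0.035, then letting go, releases it; its damped spring swings it fully open within 2 s and holds it there. Open: pushed down past flush to beyond -0.035 and let go, it stays latched near 0. The next press pops it open
- flap_edge (a point): middle of the flap's free edge, in mid thickness. The flap is a blue panel 122 mm (hinge to free edge) x 124 mm wide x 4 mm thick; the free edge lies on the robot's side and swings up and away. To shut it push its outer face, which then looks away from the robot, towards the robot and down, against about 1 N at the free edge; more than 60 N on the flap is forcing it
- flap_press (a point): light round thumb mark, 18 mm across, on the flap's outer face, 25 mm from the free edge, 97 mm from the hinge axis, midway in the width; moves with the flap. Its z axis is the outward normal of that face, x points to the hinge, y along the hinge
- flap_hinge (a point): middle of the flap's hinge axis, on the flap's far edge, at console x = 62, y = 0, z = 68 mm (2 mm below the deck); the axis runs along the console's y
- reset_button (a joint): travel of the white reset button (m): 0 released, 0.006 fully pressed; spring return, about 6 N for full travel; it counts as pressed from 0.0045
- reset_button_top (a point): centre of the top face of the white reset button, 28 mm across, in a steel ring on the compartment floor; its top is 58 mm above the bench (12 mm below the deck), at console x = -24, y = 0 mm (86 mm from the hinge); pressed straight down
- e_stop (a joint): travel of the red emergency stop (m): 0 released; must stay below 0.002
- e_stop_top (a point): top of the red mushroom head of the emergency stop, 39 mm across, on a yellow plate on the deck at console x = -50, y = -140 mm; its top is 34 mm above the deck
- test_piece: loose aluminium cylinder, 30 mm diameter x 25 mm, standing on the console's deck beside the flap; origin at the centre of its underside; leave alone
- pallet_a: loose black square work carrier with a raised ring, 90 x 90 x 28 mm, on the bench; origin at the centre of its underside; leave alone
- pallet_b: loose black square work carrier like the other; leave alone
- red_piece: loose red plastic cylinder, 40 mm diameter x 25 mm, standing on the bench; origin at the centre of its underside; leave alone
- sensor: loose brass barrel sensor with two nuts, about 77 mm long, 28 mm across the nuts, lying on the bench; leave alone
- screwdriver: loose screwdriver, 170 mm long, green handle, lying on the bench; leave alone

How it is judged:
By the outcome, as a careful person would: the job done as asked, in the order asked, and still so for the second after the job is handed in, with the robot touching nothing.
It also fails if it takes over 58 s, if anything falls off the work surface, if the arm or the gripper's body presses on something with over 40 N, if the wrist force passes 120 N, or if a joint passes its speed limit or range.

## Working session

There is one attempt and no reset: what is moved stays moved. The work goes in short steps, Python scripts to look and compute and a shell command to move; the robot and the scene stay as the last step left them, time stands still between calls to the robot, and variables do not carry over. Pictures are saved under pics/ and viewed, and the job is handed in when it is done.

```bash
mkdir -p pics; ls; python3 - <<'E'
from bench import arm
import cv2
print(arm.read_state(), arm.hold_point_z)
for n in("side","top"):
    p,d=arm.get_image(n); cv2.imwrite(f"pics/{n}0.png",p[:,:,::-1]); 
    import numpy as np; np.save(f"{n}0.npy",d); c=arm.camera_params(n); print(n,c)
E
```

```text
pics
{'clock': 0.0, 'joints': array([-1.07338166e+00,  3.85553824e-01,  6.63211930e-03, -4.98781271e-04,
       -1.19399926e+00, -2.58599144e-01]), 'joint_vel': array([-1.06055172e-03, -6.78448366e-05,  4.95765448e-04, -9.62814671e-05,
        6.70399906e-04, -6.82897373e-04]), 'joint_efforts': array([ 3.31687324e-04, -3.92285979e+01,  1.88401061e+01,  4.18622196e+00,
       -4.69707666e-03,  8.44286433e-06]), 'position': array([ 147.71339009, -606.64928726,  209.82577604]), 'ee_rot': array([ 0.43630372,  0.55640937, -0.55551314, -0.43755323]), 'contact_force': array([0.28841641, 0.41161248, 0.03993298]), 'wrist_torque': array([ 0.03560072,  0.04410184, -0.01885442]), 'gripper_width': 85.3026361374904} 18.700000000000003
side {'camera_matrix': array([[536.21027552,   0.        , 266.69052706],
       [  0.        , 536.21027552, 210.93143664],
       [  0.        ,   0.        ,   1.        ]]), 'k1': -0.045192643384892546, 'extrinsics': array([[-6.85411530e-01, -7.27944586e-01,  1.75417895e-02,
         3.61575551e+02],
       [-5.49493490e-01,  5.01279945e-01, -6.68412538e-01,
         3.28982743e+02],
       [ 4.77773941e-01, -4.67776760e-01, -7.43583865e-01,
         1.00771232e+03],
       [ 0.00000000e+00,  0.00000000e+00,  0.00000000e+00,
         1.00000000e+00]])}
top {'camera_matrix': array([[393.06520692,   0.        , 281.40561195],
       [  0.        , 393.06520692, 205.68695611],
       [  0.        ,   0.        ,   1.        ]]), 'k1': -0.09115483266608848, 'extrinsics': array([[-1.21366255e-02, -9.99895156e-01, -7.89805271e-03,
         6.08164797e+00],
       [-9.91031756e-01,  1.30794744e-02, -1.32984907e-01,
         5.01898401e+02],
       [ 1.33074266e-01,  6.21323305e-03, -9.91086593e-01,
         8.13832843e+02],
       [ 0.00000000e+00,  0.00000000e+00,  0.00000000e+00,
         1.00000000e+00]])}
```

View pics/side0.png

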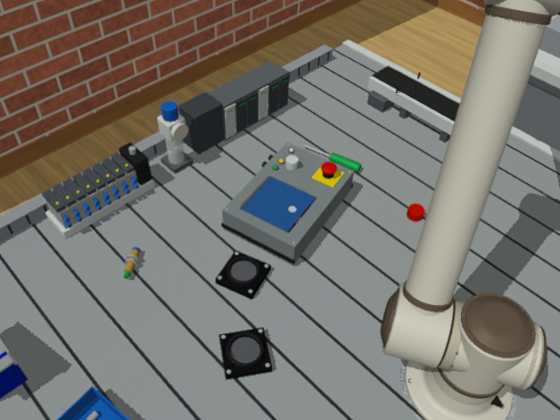

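View pics/top0.png

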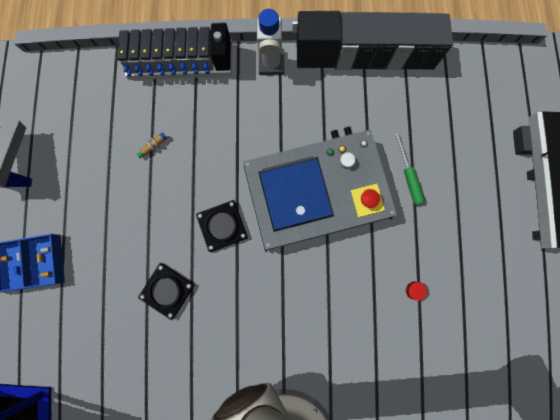

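```bash
python3 - <<'E'
import cv2
p=cv2.imread("pics/top0.png")[120:260,230:410]; cv2.imwrite("pics/tc.png",cv2.resize(p,None,fx=4.4,fy=4.2,interpolation=cv2.INTER_CUBIC)[:600,:800])
p=cv2.imread("pics/side0.png")[135:275,210:370]; cv2.imwrite("pics/sc.png",cv2.resize(p,None,fx=4,fy=4,interpolation=cv2.INTER_CUBIC))
E
```

```text
(no output)
```

View pics/tc.png

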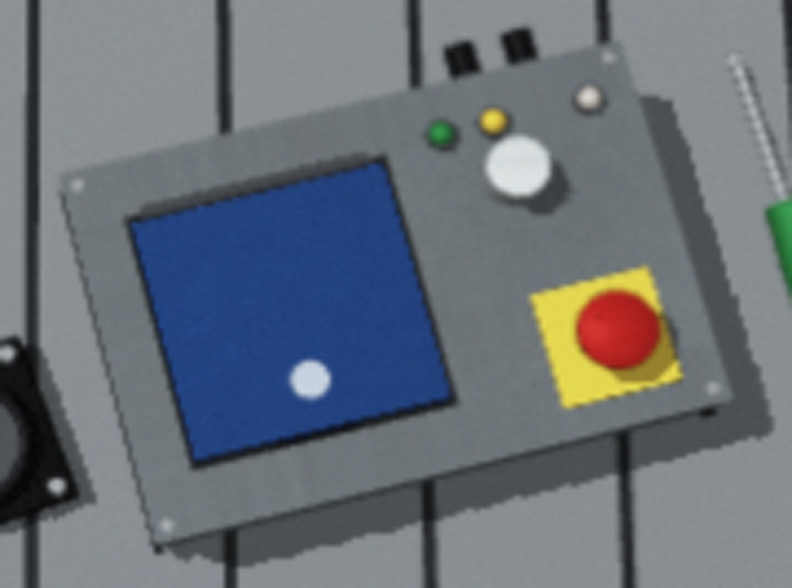

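View pics/sc.png

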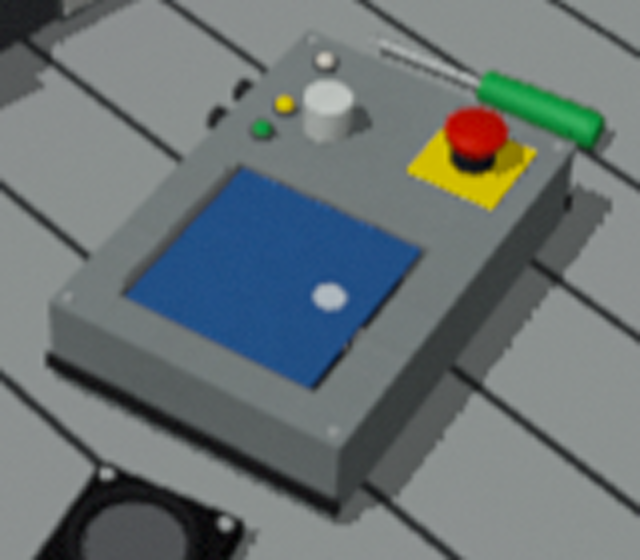

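```bash
cat > h.py <<'E'
import numpy as np
from bench import arm
from scipy.spatial.transform import Rotation as R
def ray(n,u,v):
    c=arm.camera_params(n);K=c["camera_matrix"];E=c["extrinsics"]
    d=np.array([(u-K[0,2])/K[0,0],(v-K[1,2])/K[1,1]]);s=d.copy()
    for _ in range(20): s=d/(1+c["k1"]*(s@s))
    o=-E[:3,:3].T@E[:3,3]; return o,E[:3,:3].T@np.array([s[0],s[1],1])
def onz(n,u,v,z):
    o,d=ray(n,u,v); return (o+d*(z-o[2])/d[2])[:2]
def C(x,y,z):  # console->world
    import json; t,a=json.load(open("pose.json")); 
    return np.array([*(np.array(t)+[np.cos(a)*x-np.sin(a)*y,np.sin(a)*x+np.cos(a)*y]),z])
E
python3 - <<'E'
from h import *
import json
from scipy.optimize import least_squares
T=[(62,178,95,90),(618,42,95,-190),(732,395,-95,-190),(155,545,-95,90),(310,379,-35,0)]
S=[(312,33,95,-190),(573,147,-95,-190),(340,455,-95,90),(52,300,95,90),(330,297,-35,0)]
P=[];Q=[]
for u,v,x,y in T: P.append(onz("top",230+(u+.5)/4.4-.5,120+(v+.5)/4.2-.5,70));Q.append((x,y))
for u,v,x,y in S: P.append(onz("side",210+(u+.5)/4-.5,135+(v+.5)/4-.5,70));Q.append((x,y))
P=np.array(P);Q=np.array(Q)
def f(p,s=slice(None)):
    c,k=np.cos(p[2]),np.sin(p[2]); q=Q[s]
    return (np.c_[p[0]+c*q[:,0]-k*q[:,1],p[1]+k*q[:,0]+c*q[:,1]]-P[s]).ravel()
for s in(slice(0,5),slice(5,10),slice(None)):
    r=least_squares(f,[500,0,0],args=(s,)); print(r.x,f(r.x,s).reshape(-1,2).round(1).tolist())
json.dump([r.x[:2].tolist(),r.x[2]],open("pose.json","w"))
print("mark",C(-35,0,70),"btn",C(-24,0,58))
s=arm.read_state(); print(s["clock"],s["position"],R.from_quat(s["ee_rot"]).as_matrix().round(2))
E
```

```text
[ 5.21396641e+02 -3.06355172e+01  2.45389880e-01] [[1.1, 2.2], [1.6, -0.4], [-1.9, -0.8], [-0.4, -0.7], [-0.4, -0.3]]
[ 5.19113392e+02 -2.88157964e+01  2.38203742e-01] [[2.4, -1.0], [-2.5, -2.3], [1.8, -1.0], [-0.1, 2.8], [-1.7, 1.5]]
[ 5.20254822e+02 -2.97254074e+01  2.41801171e-01] [[0.3, 2.9], [-0.1, -0.0], [-3.7, 0.3], [-1.3, 0.6], [-1.6, 0.7], [4.2, -1.4], [-0.6, -3.4], [2.7, -2.4], [0.7, 2.2], [-0.5, 0.5]]
mark [486.27303287 -38.10621993  70.        ] btn [496.95302369 -35.47225029  58.        ]
0.1 [ 147.71717132 -606.71719028  209.94703153] [[-0.24 -0.   -0.97]
 [ 0.97  0.   -0.24]
 [ 0.   -1.    0.  ]]
```

```bash
python3 -m creep '[[[10,17,0],[0,0,0],-1],[[30,50,0],[0,0,0],-1],[[50,84,0],[0,0,0],-1],[[70,118,0],[0,0,0],-1],[[90,152,0],[0,0,0],-1],[[110,185,0],[0,0,0],-1],[[130,219,0],[0,0,0],-1],[[150,253,0],[0,0,0],-1],[[170,286,0],[0,0,0],-1],[[190,320,0],[0,0,0],-1],[[210,354,0],[0,0,0],-1],[[230,387,0],[0,0,0],-1]]'
```

```text
clock: 1.1
position: [378.1, -218.3, 210.8]
ee_rot: [0.437, 0.556, -0.556, -0.437]
contact_force: [1.5, 0.0, -0.1]
gripper_width: 0.1
```

```bash
python3 -m creep '[[[20,34,0],[0,0,0],-1],[[40,67,0],[0,0,0],-1],[[60,101,0],[0,0,0],-1],[[80,135,-10],[0,0,0],-1],[[98,165,-30],[0,0,0],-1],[[108,180,-60],[0,0,0],-1],[[108,180,-90],[0,0,0],-1],[[108,180,-110],[0,0,0],-1],[[108,180,-120],[0,0,0],-1],[[108,180,-120],[0,0,0],-1]]'; python3 - <<'E'
from h import *
import cv2
s=arm.read_state();print(s["position"],s["contact_force"])
p,d=arm.get_image("side"); cv2.imwrite("pics/s1.png",cv2.resize(p[100:280,180:400,::-1],None,fx=3.3,fy=3.3,interpolation=cv2.INTER_CUBIC))
E
```

```text
clock: 1.93
position: [483.5, -40.4, 87.9]
ee_rot: [-0.435, -0.554, 0.558, 0.439]
contact_force: [-1.0, 0.1, 0.2]
gripper_width: -0.1
[483.4834287  -40.40072776  87.92468285] [-0.97126723  0.12771466  0.20210385]
```

View pics/s1.png

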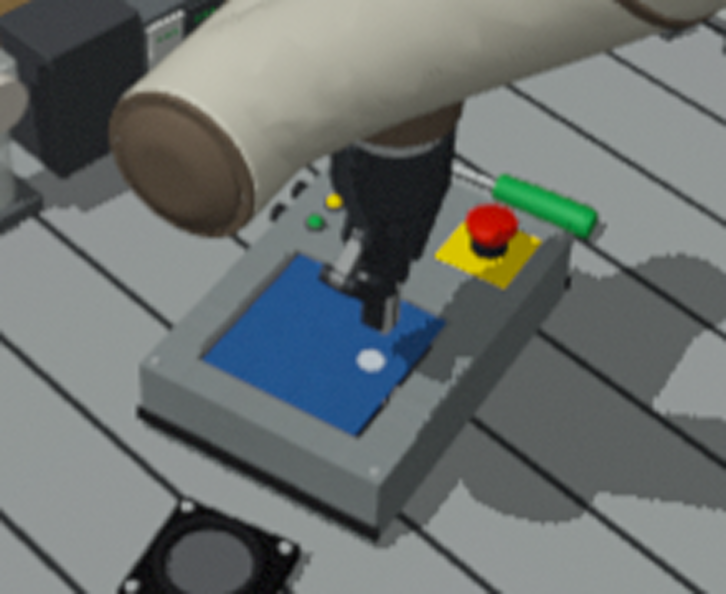

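The side view shows the closed fingertips at about (378,325) in the crop, hovering just above the thumb mark at (371,360). Pressing now.

```bash
python3 -m creep '[[[2,2,-5],[0,0,0],-1],[[2,2,-11],[0,0,0],-1],[[2,2,-15],[0,0,0],-1],[[2,2,-17],[0,0,0],-1],[[2,2,-18.5],[0,0,0],-1],[[2,2,-20],[0,0,0],-1],[[2,2,-21],[0,0,0],-1],[[2,2,-21],[0,0,0],-1]]'
```

```text
clock: 2.65
position: [487.8, -38.3, 69.9]
ee_rot: [0.437, 0.556, -0.556, -0.437]
contact_force: [0.1, -0.8, 0.6]
gripper_width: 0.3
```

```bash
python3 -m creep '[[[0,0,-1],[0,0,0],-1],[[0,0,-2],[0,0,0],-1],[[0,0,-3],[0,0,0],-1],[[0,0,-4],[0,0,0],-1],[[0,0,-4],[0,0,0],-1]]'
```

```text
clock: 3.07
position: [487.7, -38.3, 65.7]
ee_rot: [-0.437, -0.556, 0.556, 0.437]
contact_force: [0.1, 0.2, 0.8]
gripper_width: 0.1
```

```bash
python3 -m creep '[[[0,0,-0.5],[0,0,0],-1],[[0,0,-1],[0,0,0],-1],[[0,0,-1],[0,0,0],-1]]'
```

```text
clock: 3.32
position: [487.8, -38.2, 64.8]
ee_rot: [-0.437, -0.556, 0.556, 0.437]
contact_force: [0.7, -0.4, -0.1]
gripper_width: 0.1
```

```bash
python3 -m creep '[[[0,0,-0.5],[0,0,0],-1],[[0,0,-1],[0,0,0],-1],[[0,0,-1],[0,0,0],-1]]'
```

```text
clock: 3.57
position: [487.8, -38.2, 63.8]
ee_rot: [-0.437, -0.556, 0.556, 0.437]
contact_force: [0.0, -0.2, -0.4]
gripper_width: 0.0
```

```bash
python3 -m creep '[[[0,0,-0.5],[0,0,0],-1],[[0,0,-1],[0,0,0],-1],[[0,0,-1],[0,0,0],-1]]'; python3 - <<'E'
from h import *
import cv2
s=arm.read_state();print(s["position"],s["contact_force"])
p,d=arm.get_image("side"); cv2.imwrite("pics/s2.png",cv2.resize(p[100:280,180:400,::-1],None,fx=3.3,fy=3.3,interpolation=cv2.INTER_CUBIC))
E
```

```text
clock: 3.82
position: [487.8, -38.2, 62.8]
ee_rot: [-0.437, -0.556, 0.556, 0.437]
contact_force: [0.4, -0.1, 0.9]
gripper_width: -0.0
[487.78490534 -38.24148941  62.81245831] [ 0.35833295 -0.10610838  0.88207739]
```

View pics/s2.png

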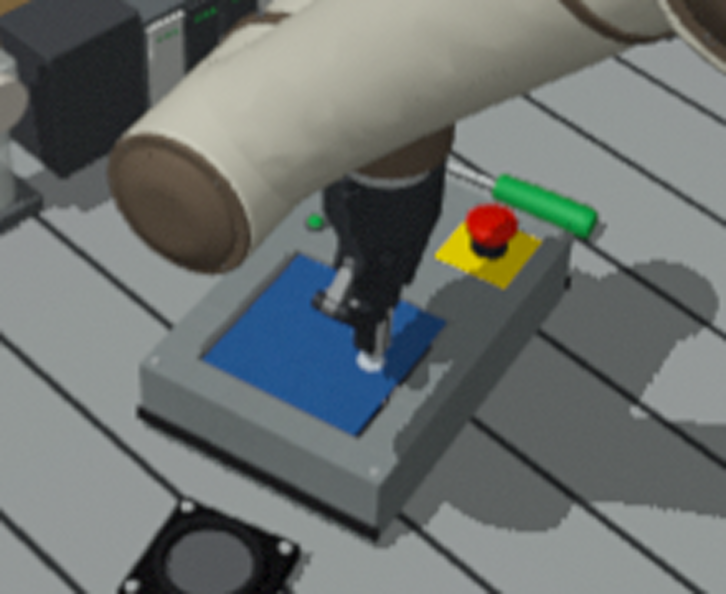

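The tips are at the mark (about (370,358)), but there is no firm stop yet. I'll continue down in small steps.

```bash
python3 -m creep '[[[0,0,-0.5],[0,0,0],-1],[[0,0,-1],[0,0,0],-1],[[0,0,-1],[0,0,0],-1]]';python3 -m creep '[[[0,0,-0.5],[0,0,0],-1],[[0,0,-1],[0,0,0],-1],[[0,0,-1],[0,0,0],-1]]'
```

```text
clock: 4.12
position: [487.8, -38.3, 61.8]
ee_rot: [-0.437, -0.556, 0.556, 0.437]
contact_force: [-0.9, 0.1, -0.5]
gripper_width: 0.1
clock: 4.37
position: [487.8, -38.2, 60.8]
ee_rot: [-0.437, -0.556, 0.556, 0.437]
contact_force: [0.3, -0.5, 0.5]
gripper_width: -0.2
```

```bash
python3 - <<'E'
from h import *
import cv2
p,d=arm.get_image("side"); cv2.imwrite("pics/s3.png",cv2.resize(p[160:245,225:325,::-1],None,fx=7,fy=7,interpolation=cv2.INTER_CUBIC))
c=arm.camera_params("side");K=c["camera_matrix"];E=c["extrinsics"]
d0=np.load("side0.npy")
def W(u,v,D):
    o,r=ray("side",u,v); return o+r*D[v,u]
for cx,cy in((-50,-45),(-50,45),(-55,0),(-35,20),(-35,-20),(-35,0),(0,0),(-75,0),(-80,40)):
    w=C(cx,cy,70); q=E[:3,:3]@w+E[:3,3]; x=q[:2]/q[2]; x=x*(1+c["k1"]*(x@x)); u,v=(K[:2,:2]@x+K[:2,2]).round().astype(int)
    f=lambda D:np.median([W(u+i,v+j,D)[2] for i in(-1,0,1) for j in (-1,0,1)])
    print(cx,cy,u,v,f(d0).round(1),f(d).round(1))
E
```

```text
-50 -45 308 200 69.2 70.5
-50 45 287 225 69.7 69.8
-55 0 300 213 69.9 70.5
-35 20 288 215 70.3 71.5
-35 -20 297 204 70.3 88.1
-35 0 292 209 69.4 71.8
0 0 279 203 70.0 70.4
-75 0 308 217 70.0 68.8
-80 40 300 229 70.7 70.3
```

View pics/s3.png

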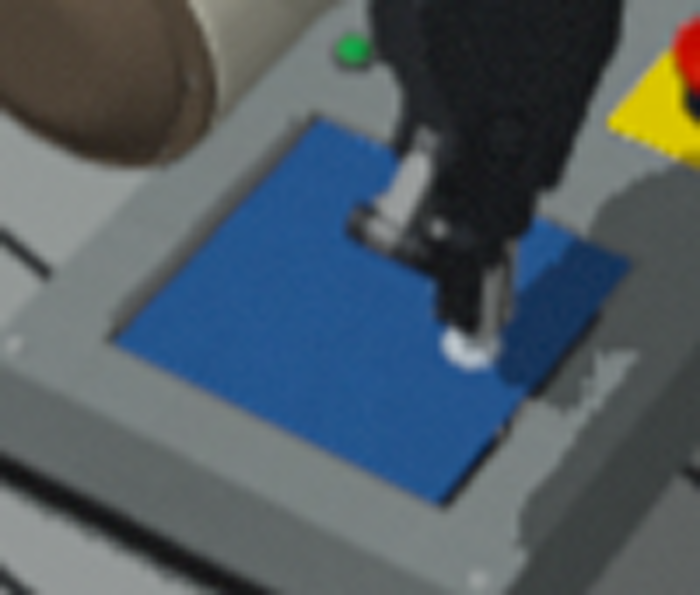

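The flap is still flush, and the tips are just about at its surface. The true tip seems to be several mm above the reported TCP, so I'll keep creeping down.

```bash
python3 -m creep '[[[0,0,-0.5],[0,0,0],-1],[[0,0,-1],[0,0,0],-1],[[0,0,-1],[0,0,0],-1]]';python3 -m creep '[[[0,0,-0.5],[0,0,0],-1],[[0,0,-1],[0,0,0],-1],[[0,0,-1],[0,0,0],-1]]'; python3 - <<'E'
from h import *
import cv2
s=arm.read_state();print(s["position"],s["joints"])
p,d=arm.get_image("side"); cv2.imwrite("pics/s4.png",cv2.resize(p[160:245,225:325,::-1],None,fx=7,fy=7,interpolation=cv2.INTER_CUBIC))
p,d=arm.get_image("top"); cv2.imwrite("pics/t4.png",cv2.resize(p[120:260,230:410,::-1],None,fx=4,fy=4,interpolation=cv2.INTER_CUBIC))
E
```

```text
clock: 4.67
position: [487.8, -38.2, 59.8]
ee_rot: [-0.437, -0.556, 0.556, 0.437]
contact_force: [-0.0, 0.3, 0.5]
gripper_width: 0.1
clock: 4.92
position: [487.8, -38.3, 58.8]
ee_rot: [-0.437, -0.556, 0.556, 0.437]
contact_force: [-0.3, -0.5, -0.2]
gripper_width: -0.1
[487.77131943 -38.26042864  58.79869235] [ 2.54425998e-01  3.33336559e-01 -5.18874535e-01 -1.97002553e-05
 -7.18811542e-01 -1.58643895e+00]
```

View pics/s4.png

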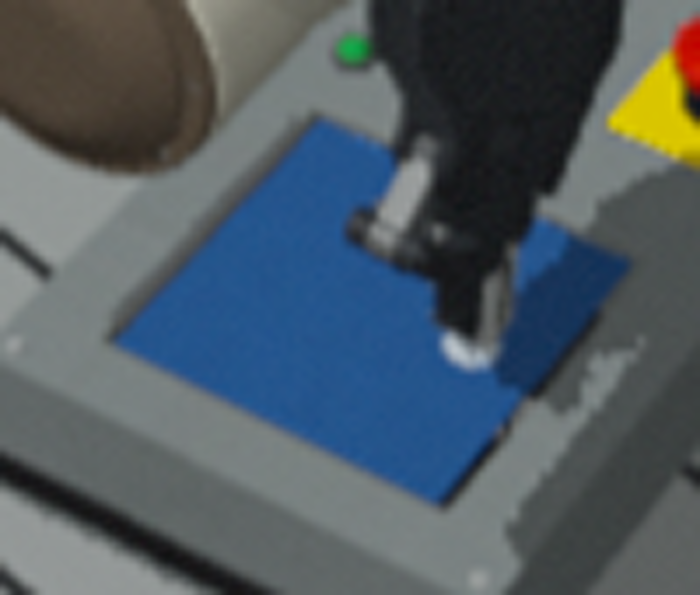

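View pics/t4.png

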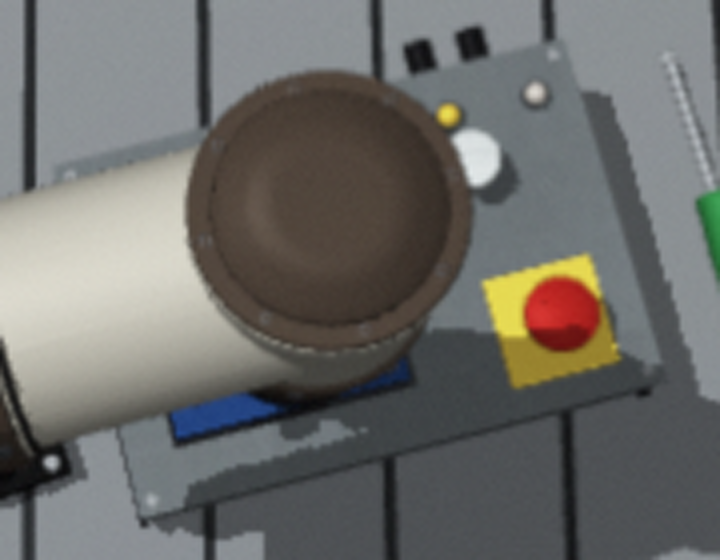

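```bash
cat > fz.py <<'E'
from h import *
import cv2
def fz(d,pts=((-50,30),(-50,40),(-55,0),(-55,15),(-55,30),(-20,45),(0,0),(-80,40))):
    c=arm.camera_params("side");K=c["camera_matrix"];E=c["extrinsics"]
    d0=np.load("side0.npy")
    def W(u,v,D):
        o,r=ray("side",u,v); return o+r*D[v,u]
    for cx,cy in pts:
        w=C(cx,cy,70); q=E[:3,:3]@w+E[:3,3]; x=q[:2]/q[2]; x=x*(1+c["k1"]*(x@x)); u,v=(K[:2,:2]@x+K[:2,2]).round().astype(int)
        f=lambda D:np.mean([W(u+i,v+j,D)[2] for i in(-1,0,1) for j in (-1,0,1)])
        print(cx,cy,u,v,f(d0).round(1),f(d).round(1))
E
python3 -m creep '[[[0,0,-0.5],[0,0,0],-1],[[0,0,-1],[0,0,0],-1],[[0,0,-1],[0,0,0],-1]]'
python3 - <<'E'
from fz import *
p,d=arm.get_image("side");p,d2=arm.get_image("side"); fz((d+d2)/2)
f=[arm.read_state()["contact_force"]]; print(f)
E
```

```text
clock: 5.27
position: [487.8, -38.3, 57.8]
ee_rot: [-0.437, -0.556, 0.556, 0.437]
contact_force: [-0.7, 0.1, 0.4]
gripper_width: -0.1
-50 30 291 220 70.0 71.0
-50 40 289 223 70.2 70.1
-55 0 300 213 70.3 70.7
-55 15 296 217 70.6 120.2
-55 30 293 221 69.8 70.4
-20 45 276 219 70.9 69.9
0 0 279 203 70.0 70.0
-80 40 300 229 70.3 70.4
[array([-0.05940848,  0.38147305, -0.17171852])]
```

```bash
python3 - <<'E'
from fz import *
p,d=arm.get_image("side")
c=arm.camera_params("side");K=c["camera_matrix"];E=c["extrinsics"]
s=arm.read_state()["position"]
im=cv2.resize(p[160:245,225:325,::-1],None,fx=7,fy=7,interpolation=cv2.INTER_CUBIC)
for dz in(0,10,20):
    q=E[:3,:3]@(s+[0,0,dz])+E[:3,3]; x=q[:2]/q[2]; x=x*(1+c["k1"]*(x@x)); u=K[:2,:2]@x+K[:2,2]; print(u,q[2])
    cv2.circle(im,tuple(((u-[225,160]+.5)*7).astype(int)),4,(0,255-10*dz,255),1)
cv2.imwrite("pics/s5.png",im)
print(d[200:216,286:299].astype(int))
o=[[int(round((lambda a:(a[0]+a[1]*d[v,u])[2])(ray("side",u,v)))) for u in range(284,302)] for v in range(198,216)]
print(np.array(o))
E
```

```text
[291.41520994 212.27113821] 1215.632046980676
[291.64517465 209.31318679] 1208.1962083319095
[291.87791561 206.31862512] 1200.7603696831432
[[1116 1117 1129 1132 1137 1141 1146 1168 1171 1169 1177 1180 1222]
 [1223 1177 1128 1133 1142 1142 1166 1172 1175 1171 1178 1185 1225]
 [1218 1176 1178 1170 1143 1174 1169 1174 1179 1174 1176 1184 1221]
 [1214 1181 1180 1175 1177 1170 1169 1174 1178 1176 1185 1191 1217]
 [1215 1180 1180 1176 1176 1171 1174 1182 1181 1176 1186 1191 1217]
 [1213 1183 1183 1187 1177 1175 1177 1186 1181 1184 1186 1197 1210]
 [1209 1189 1184 1186 1182 1179 1182 1190 1187 1187 1188 1213 1211]
 [1211 1204 1208 1193 1185 1182 1184 1189 1188 1186 1209 1206 1209]
 [1205 1207 1206 1213 1202 1186 1187 1189 1190 1206 1207 1209 1207]
 [1204 1203 1205 1204 1203 1206 1207 1191 1192 1205 1208 1206 1204]
 [1201 1197 1201 1206 1206 1201 1207 1202 1202 1205 1204 1206 1205]
 [1200 1200 1199 1203 1202 1198 1204 1200 1202 1202 1198 1198 1200]
 [1200 1196 1200 1194 1200 1198 1199 1197 1198 1194 1201 1200 1199]
 [1197 1196 1198 1195 1197 1197 1197 1198 1200 1197 1194 1197 1198]
 [1194 1
[... 779 characters left out ...]
 87  69  71  67  71  71]
 [ 67  69  68  74  71  82  88  90  89  85  86  87  70  73  71  73  70  73]
 [ 69  69  71  70  71  65  74  86  85  84  83  71  71  69  71  70  69  70]
 [ 73  72  71  72  70  71  72  70  69  81  80  70  69  70  71  71  69  68]
 [ 72  69  71  74  72  68  68  72  68  71  71  69  70  69  69  75  72  72]
 [ 67  72  71  71  71  69  70  73  68  71  70  70  73  73  71  68  72  68]
 [ 71  68  69  72  69  74  69  71  70  72  71  74  69  70  70  71  69  71]
 [ 72  70  70  71  70  72  70  70  70  69  68  71  73  70  70  68  72  73]
 [ 71  73  71  71  69  72  68  70  72  71  71  70  71  69  70  70  71  65]
 [ 68  69  72  70  70  70  72  71  71  73  69  70  67  69  70  71  70  33]]
```

View pics/s5.png

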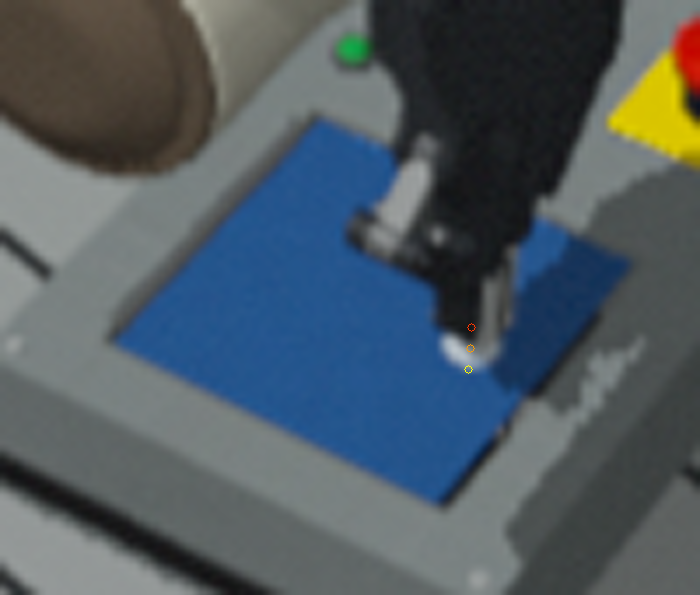

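```bash
python3 - <<'E'
from fz import *
p,d=arm.get_image("side")
for v in range(202,211):
  for u in range(286,298):
    o,r=ray("side",u,v); w=o+r*d[v,u]
    if w[2]>79 and w[2]<105: print(u,v,w.round(0), end=' ')
  print()
E
```

```text
287 202 [491. -24. 100.] 288 202 [488. -25. 102.] 289 202 [486. -26. 102.] 293 202 [480. -32. 103.] 294 202 [480. -35. 101.] 295 202 [477. -35. 103.] 296 202 [479. -41.  97.] 297 202 [479. -44.  95.] 
287 203 [491. -25.  96.] 288 203 [489. -26.  96.] 289 203 [485. -25. 100.] 290 203 [481. -24. 105.] 291 203 [481. -26. 103.] 292 203 [481. -30. 100.] 293 203 [481. -34.  97.] 294 203 [478. -34. 100.] 295 203 [474. -33. 104.] 296 203 [477. -39.  97.] 297 203 [479. -45.  91.] 
287 204 [490. -24.  93.] 288 204 [485. -21. 101.] 289 204 [485. -26.  97.] 290 204 [483. -26.  99.] 291 204 [480. -26. 100.] 292 204 [478. -27. 102.] 293 204 [481. -34.  94.] 294 204 [478. -33.  97.] 295 204 [478. -36.  95.] 296 204 [477. -40.  93.] 297 204 [480. -46.  86.] 
287 205 [488. -22.  94.] 288 205 [488. -25.  91.] 289 205 [485. -26.  93.] 290 205 [485. -28.  92.] 291 205 [480. -26.  97.] 293 205 [481. -34.  91.] 294 205 [478. -34.  93.] 295 205 [476. -35.  94.] 296 205 [478. -41.  88.] 297 205 [478. -44.  87.] 
287 206 [492. -27.  84.] 288 206 [486. -23.  92.] 289 206 [485. -26.  90.] 290 206 [483. -26.  92.] 291 206 [477. -24.  98.] 292 206 [481. -30.  91.] 293 206 [481. -35.  87.] 294 206 [476. -32.  93.] 295 206 [476. -35.  90.] 296 206 [477. -40.  87.] 
289 207 [487. -28.  84.] 290 207 [482. -25.  90.] 291 207 [480. -27.  90.] 292 207 [480. -31.  87.] 293 207 [479. -32.  87.] 294 207 [478. -34.  87.] 295 207 [477. -37.  85.] 
291 208 [482. -29.  84.] 292 208 [482. -32.  82.] 293 208 [481. -35.  80.] 294 208 [478. -35.  82.] 
294 209 [478. -35.  80.]
```

Depth shows the real fingertips at z of about 79–80 while the reported TCP is 57.8. That puts the tips about 21 mm behind the reported point, so I'll continue on that basis.

```bash
python3 -m creep '[[[0,0,-1.5],[0,0,0],-1],[[0,0,-3],[0,0,0],-1],[[0,0,-4.5],[0,0,0],-1],[[0,0,-6],[0,0,0],-1],[[0,0,-6],[0,0,0],-1]]'; python3 -m creep '[[[0,0,-1],[0,0,0],-1],[[0,0,-2],[0,0,0],-1],[[0,0,-2],[0,0,0],-1]]'
python3 - <<'E'
from fz import *
p,d=arm.get_image("side");fz(d)
E
```

```text
clock: 5.88
position: [487.6, -38.3, 51.5]
ee_rot: [-0.437, -0.556, 0.556, 0.437]
contact_force: [-0.3, 0.3, -0.6]
gripper_width: -0.5
clock: 6.13
position: [487.9, -38.2, 49.8]
ee_rot: [-0.437, -0.556, 0.556, 0.437]
contact_force: [0.2, -0.2, 1.1]
gripper_width: -0.0
-50 30 291 220 70.0 70.2
-50 40 289 223 70.2 70.5
-55 0 300 213 70.3 69.5
-55 15 296 217 70.6 69.3
-55 30 293 221 69.8 70.3
-20 45 276 219 70.9 69.4
0 0 279 203 70.0 70.2
-80 40 300 229 70.3 70.6
```

```bash
python3 -m creep '[[[0,0,-1],[0,0,0],-1],[[0,0,-2],[0,0,0],-1],[[0,0,-2],[0,0,0],-1]]'; python3 -m creep '[[[0,0,-1],[0,0,0],-1],[[0,0,-2],[0,0,0],-1],[[0,0,-2],[0,0,0],-1]]'
python3 - <<'E'
from fz import *
p,d=arm.get_image("side");fz(d)
E
```

```text
clock: 6.43
position: [487.9, -38.2, 47.8]
ee_rot: [0.437, 0.556, -0.556, -0.437]
contact_force: [0.7, 0.0, 1.6]
gripper_width: -0.2
clock: 6.68
position: [487.9, -38.2, 45.8]
ee_rot: [0.437, 0.556, -0.556, -0.437]
contact_force: [1.4, 0.2, 2.1]
gripper_width: -0.0
-50 30 291 220 70.0 64.1
-50 40 289 223 70.2 63.9
-55 0 300 213 70.3 64.8
-55 15 296 217 70.6 64.2
-55 30 293 221 69.8 64.8
-20 45 276 219 70.9 65.7
0 0 279 203 70.0 67.5
-80 40 300 229 70.3 70.2
```

```bash
python3 -m creep '[[[0,0,-0.5],[0,0,0],-1],[[0,0,-1],[0,0,0],-1],[[0,0,-1],[0,0,0],-1]]'
```

```text
clock: 6.98
position: [487.9, -38.3, 45.5]
ee_rot: [-0.437, -0.556, 0.556, 0.437]
contact_force: [-1.4, 0.8, 5.7]
gripper_width: -0.1
```

```bash
python3 -m creep '[[[0,0,15],[0,0,0],-1],[[-15,-4,45],[0,0,0],-1],[[-45,-11,70],[0,0,0],-1],[[-80,-20,85],[0,0,0],-1],[[-97,-24,110],[0,0,0],-1],[[-97,-24,140],[0,0,0],-1],[[-97,-24,165],[0,0,0],-1],[[-97,-24,165],[0,0,0],-1],[[-97,-24,165],[0,0,0],-1],[[-97,-24,165],[0,0,0],-1],[[-97,-24,165],[0,0,0],-1],[[-97,-24,165],[0,0,0],-1]]'; python3 -m creep '[[[0,0,0],[0,0,0],-1],[[0,0,0],[0,0,0],-1],[[0,0,0],[0,0,0],-1],[[0,0,0],[0,0,0],-1],[[0,0,0],[0,0,0],-1],[[0,0,0],[0,0,0],-1],[[0,0,0],[0,0,0],-1],[[0,0,0],[0,0,0],-1],[[0,0,0],[0,0,0],-1],[[0,0,0],[0,0,0],-1]]'
python3 - <<'E'
from fz import *
p,d=arm.get_image("side"); cv2.imwrite("pics/s6.png",cv2.resize(p[100:280,180:400,::-1],None,fx=3.3,fy=3.3,interpolation=cv2.INTER_CUBIC));np.save("s6.npy",d)
p,d=arm.get_image("top"); cv2.imwrite("pics/t6.png",cv2.resize(p[110:260,230:410,::-1],None,fx=4,fy=4,interpolation=cv2.INTER_CUBIC))
E
```

```text
clock: 7.98
position: [390.2, -62.3, 208.7]
ee_rot: [-0.436, -0.555, 0.557, 0.438]
contact_force: [-0.1, 0.7, -0.2]
gripper_width: -0.1
clock: 8.82
position: [390.8, -62.3, 209.9]
ee_rot: [0.437, 0.556, -0.556, -0.437]
contact_force: [-0.2, -0.0, -0.5]
gripper_width: -0.0
```

View pics/s6.png

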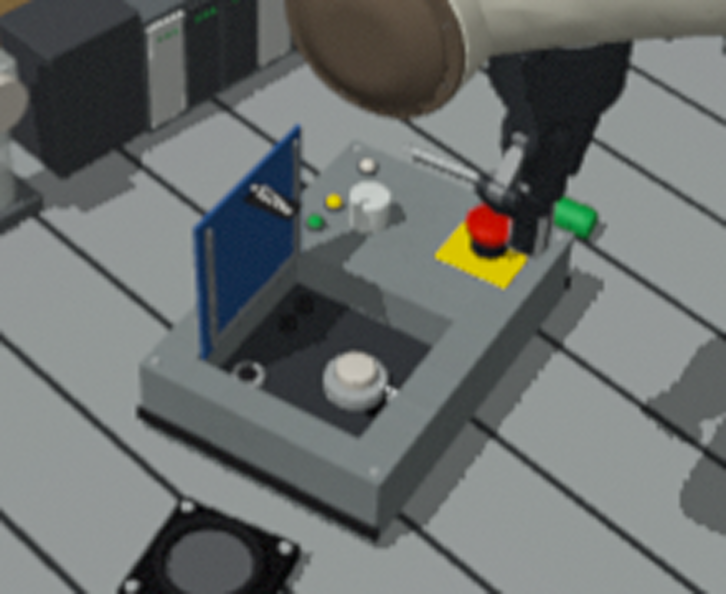

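View pics/t6.png

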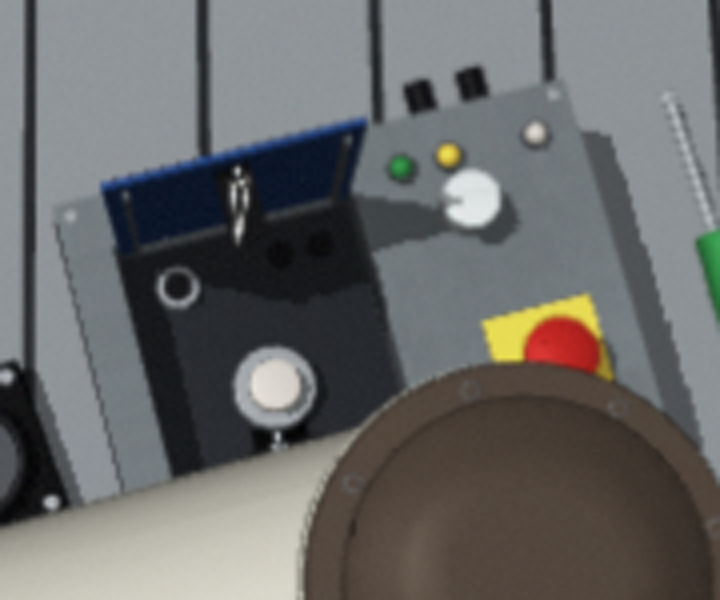

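Flap stands open. The button is at about (355,366) in the side crop and (275,384) in the top crop.

```bash
python3 - <<'E'
from fz import *
print(onz("side",180+355/3.3-.4,100+366/3.3-.4,58),onz("top",230+275/4-.4,110+384/4-.4,58),C(-24,0,58))
d=np.load("s6.npy")
print(np.array([[int(round((lambda a:(a[0]+a[1]*d[v,u])[2])(ray("side",u,v)))) for u in range(274,302)] for v in range(200,226)]))
s=arm.read_state();print(s["position"])
E
```

```text
[498.09579555 -34.85980882] [498.36732328 -35.88901926] [496.95302369 -35.47225029  58.        ]
[[ 36  36  34  38  38  36  36  37  37  36  33  36  37  34  37  37  34  35
   33  35  34  37  35  36  35  38  34  38]
 [ 37  37  39  37  39  36  37  37  35  37  35  37  36  38  37  32  35  41
   37  35  37  35  37  37  35  37  35  34]
 [ 41  35  36  38  39  38  35  35  34  35  34  37  35  38  39  33  36  37
   34  32  37  39  38  35  41  38  35  35]
 [ 38  38  37  38  33  39  36  37  35  37  33  33  37  33  35  39  37  41
   37  36  37  33  35  38  38  36  36  34]
 [ 35  34  36  34  33  39  34  36  38  35  33  38  33  36  37  34  38  36
   38  37  38  39  34  33  37  35  38  35]
 [ 36  35  37  34  38  35  37  35  35  37  37  38  35  38  38  36  35  39
   33  38  36  37  36  38  38  35  36  33]
 [ 34  35  36  36  37  36  36  34  36  35  33  38  37  59  34  37  33  37
   37  36  34  35  38  40  34  36  35  33]
 [ 36  36  34  36  35  32  35  35  38  48  57  59  57  64  58  59  55  35
   38  34  36  35  37  36  35  34  34  36]
 [ 34  39  37  37  40  36  39  49  45  59  58  59  58  56  59  60  
[... 1380 characters left out ...]
45  49  48  46  48  47  45  45
   45  42  43  36  38  52  56  70  69  68]
 [ 36  37  33  33  37  38  36  40  42  41  43  44  46  44  45  43  47  42
   40  39  36  33  35  50  68  70  72  70]
 [ 36  35  36  33  35  36  36  38  37  37  39  40  40  44  41  41  41  39
   37  36  35  37  50  70  70  71  69  68]
 [ 33  40  33  35  38  34  38  34  38  38  40  34  37  39  37  38  36  36
   39  36  35  51  69  72  70  72  68  70]
 [ 37  36  38  40  37  34  35  36  35  34  33  38  37  35  36  35  37  38
   38  34  51  71  68  70  70 963  68  71]
 [ 36  34  36  37  37  35  33  38  36  35  35  35  36 963  34  36  35  34
   34  32  47  70  71  71  71  68  69  72]]
[390.83693171 -62.23968756 209.9306404 ]
```

```bash
python3 -m creep '[[[30,8,-5],[0,0,0],-1],[[65,16,-20],[0,0,0],-1],[[95,24,-45],[0,0,0],-1],[[107,27,-75],[0,0,0],-1],[[107,27,-105],[0,0,0],-1],[[107,27,-130],[0,0,0],-1],[[107,27,-150],[0,0,0],-1],[[107,27,-162],[0,0,0],-1],[[107,27,-168],[0,0,0],-1],[[107,27,-168],[0,0,0],-1],[[107,27,-168],[0,0,0],-1]]'; python3 -m creep '[[[0,0,-1.5],[0,0,0],-1],[[0,0,-3],[0,0,0],-1],[[0,0,-4.5],[0,0,0],-1],[[0,0,-6],[0,0,0],-1],[[0,0,-6],[0,0,0],-1]]'
```

```text
clock: 9.83
position: [498.4, -35.2, 42.3]
ee_rot: [0.437, 0.556, -0.556, -0.437]
contact_force: [-0.5, -0.6, 0.5]
gripper_width: 0.1
clock: 10.25
position: [498.3, -35.1, 36.3]
ee_rot: [0.437, 0.556, -0.556, -0.437]
contact_force: [0.3, 0.6, 2.6]
gripper_width: -0.1
```

Contact, as expected. Pressing fully.

```bash
python3 -m creep '[[[0,0,-1],[0,0,0],-1],[[0,0,-2],[0,0,0],-1],[[0,0,-3],[0,0,0],-1],[[0,0,-4],[0,0,0],-1],[[0,0,-4],[0,0,0],-1]]';python3 -m creep '[[[0,0,-0.5],[0,0,0],-1],[[0,0,-1],[0,0,0],-1],[[0,0,-1],[0,0,0],-1]]'
```

```text
clock: 10.67
position: [498.3, -35.1, 32.1]
ee_rot: [0.437, 0.556, -0.556, -0.437]
contact_force: [0.1, 1.8, 6.0]
gripper_width: -0.2
clock: 10.92
position: [498.4, -35.1, 31.7]
ee_rot: [0.437, 0.556, -0.556, -0.436]
contact_force: [-1.4, -0.1, 8.3]
gripper_width: -0.0
```

```bash
python3 -m creep '[[[0,0,10],[0,0,0],-1],[[0,0,35],[0,0,0],-1],[[0,0,70],[0,0,0],-1],[[0,0,105],[0,0,0],-1],[[0,0,140],[0,0,0],-1],[[0,0,170],[0,0,0],-1],[[0,0,185],[0,0,0],-1],[[0,0,190],[0,0,0],-1],[[0,0,190],[0,0,0],-1]]'; python3 - <<'E'
from fz import *
p,d=arm.get_image("side"); cv2.imwrite("pics/s7.png",cv2.resize(p[100:280,180:400,::-1],None,fx=3.3,fy=3.3,interpolation=cv2.INTER_CUBIC))
print(arm.read_state()["position"],C(102,0,0))
E
```

```text
clock: 11.67
position: [497.9, -35.1, 221.3]
ee_rot: [0.437, 0.556, -0.555, -0.437]
contact_force: [-0.9, 0.2, -0.6]
gripper_width: -0.1
[497.11502788 -35.20582486 219.81806084] [619.28746399  -5.30132527   0.        ]
```

View pics/s7.png

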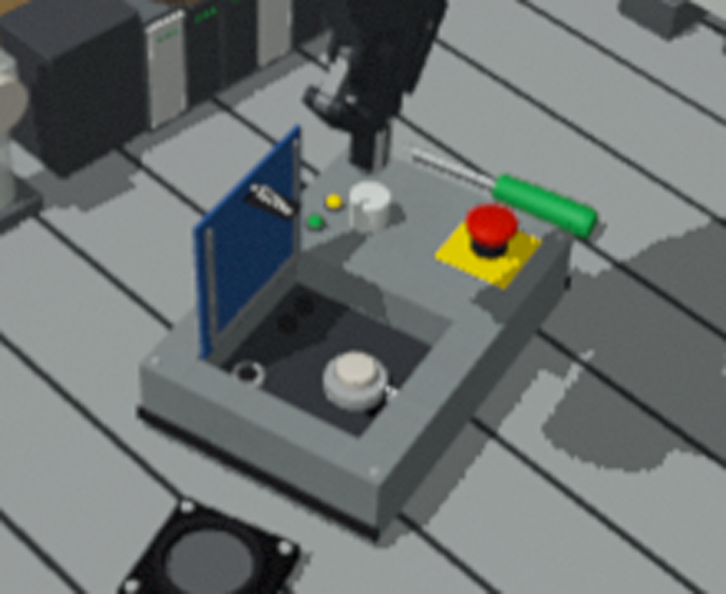

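The flap still stands open, edge from (205,225) to (298,128), and the tips are well above it. Crossing over.

```bash
python3 -m creep '[[[15,4,0],[0,0,0],-1],[[42,10,0],[0,0,0],-1],[[72,18,0],[0,0,0],-1],[[102,25,0],[0,0,0],-1],[[118,29,0],[0,0,0],-1],[[122,30,0],[0,0,0],-1],[[122,30,0],[0,0,0],-1]]'; python3 - <<'E'
from fz import *
p,d=arm.get_image("side"); cv2.imwrite("pics/s8.png",cv2.resize(p[60:240,160:380,::-1],None,fx=3.3,fy=3.3,interpolation=cv2.INTER_CUBIC))
p,d=arm.get_image("top"); cv2.imwrite("pics/t8.png",cv2.resize(p[90:260,200:410,::-1],None,fx=3.5,fy=3.5,interpolation=cv2.INTER_CUBIC))
print(arm.read_state()["position"])
E
```

```text
clock: 12.3
position: [619.4, -5.1, 217.3]
ee_rot: [-0.435, -0.554, 0.557, 0.438]
contact_force: [0.4, -0.3, 0.2]
gripper_width: 0.3
[618.44183304  -5.49507452 219.10580425]
```

View pics/s8.png

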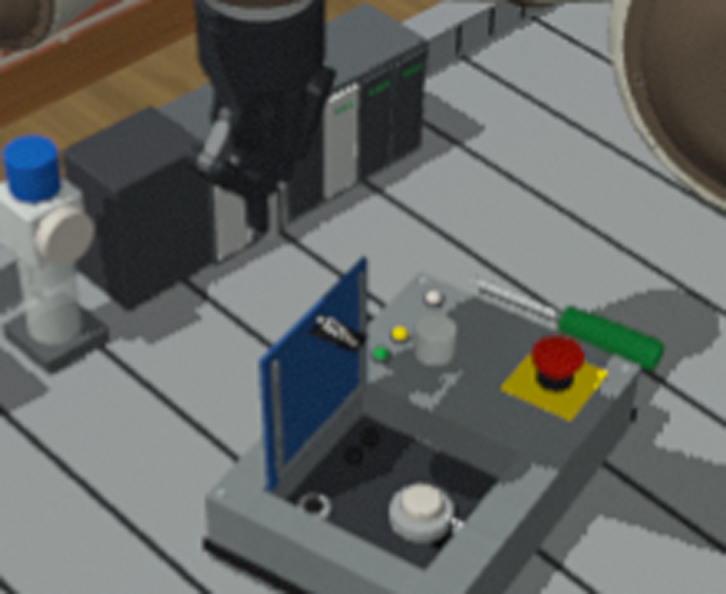

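View pics/t8.png

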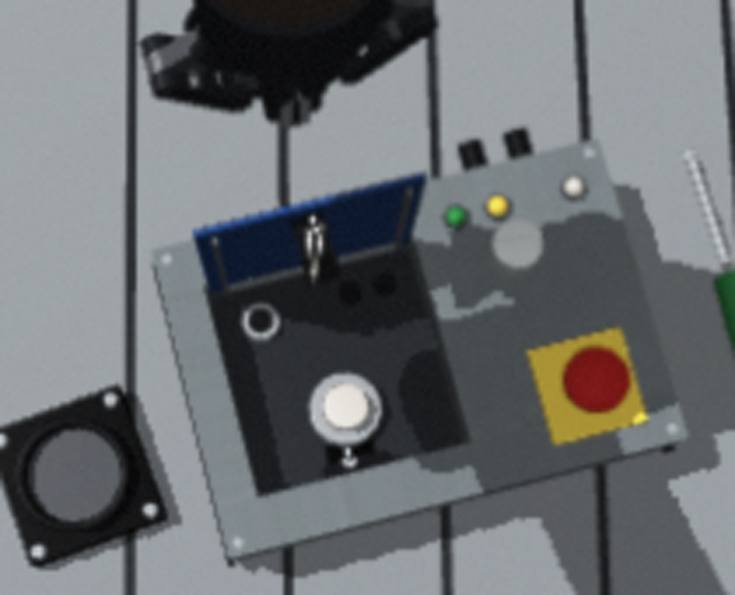

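The gripper is fully beyond the flap in both views: fingertips at about (265,225) in the side crop, outer face free. Now descend behind it and push.

```bash
python3 -m creep '[[[0,0,-10],[0,0,0],-1],[[0,0,-30],[0,0,0],-1],[[0,0,-50],[0,0,0],-1],[[0,0,-68],[0,0,0],-1],[[0,0,-76],[0,0,0],-1],[[0,0,-76],[0,0,0],-1],[[0,0,-76],[0,0,0],-1]]'; python3 -m creep '[[[-5,-1.2,0],[0,0,0],-1],[[-12,-3,0],[0,0,0],-1],[[-19,-4.8,0],[0,0,0],-1],[[-25,-6.2,0],[0,0,0],-1],[[-30,-7.5,0],[0,0,0],-1],[[-36,-9,-1],[0,0,0],-1],[[-42,-10.5,-1],[0,0,0],-1],[[-48,-12,-2],[0,0,0],-1],[[-54,-13.3,-4],[0,0,0],-1],[[-58,-14.3,-5],[0,0,0],-1],[[-58,-14.3,-5],[0,0,0],-1]]'; python3 - <<'E'
from fz import *
p,d=arm.get_image("side"); cv2.imwrite("pics/s9.png",cv2.resize(p[60:240,160:380,::-1],None,fx=3.3,fy=3.3,interpolation=cv2.INTER_CUBIC))
E
```

```text
clock: 12.98
position: [619.6, -5.5, 145.2]
ee_rot: [-0.437, -0.556, 0.556, 0.437]
contact_force: [0.9, 0.1, 0.4]
gripper_width: -0.0
clock: 13.9
position: [560.4, -19.8, 139.5]
ee_rot: [-0.436, -0.555, 0.556, 0.437]
contact_force: [0.9, 0.3, 0.5]
gripper_width: -0.0
```

View pics/s9.png

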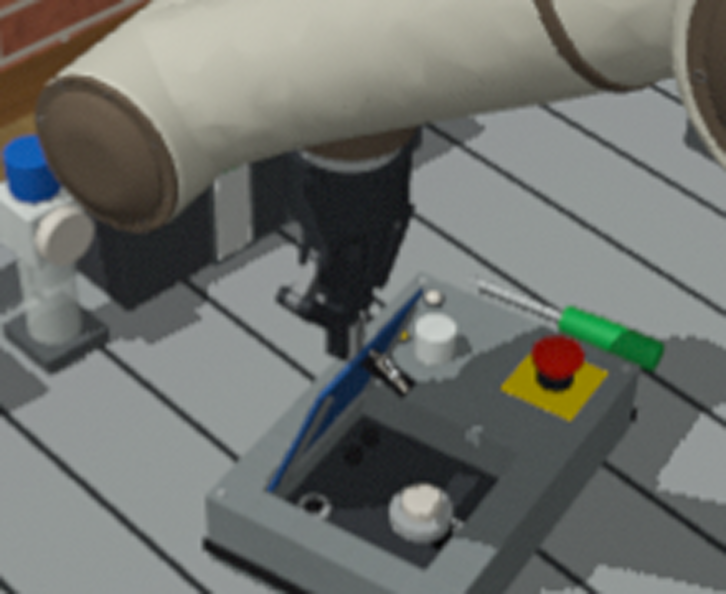

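The flap is leaning toward the robot by about 20°, with the tips at about (340,350) on its outer face. Continuing along the arc.

```bash
python3 -m creep '[[[-8,-2,-3],[0,0,0],-1],[[-15.5,-3.8,-7],[0,0,0],-1],[[-22.5,-5.5,-11.5],[0,0,0],-1],[[-29,-7,-16.5],[0,0,0],-1],[[-35,-8.6,-22],[0,0,0],-1],[[-41,-10,-28],[0,0,0],-1],[[-46,-11.3,-35],[0,0,0],-1],[[-50.5,-12.4,-42],[0,0,0],-1],[[-54.5,-13.4,-49.5],[0,0,0],-1],[[-58,-14.2,-57],[0,0,0],-1],[[-58,-14.2,-57],[0,0,0],-1]]'; python3 - <<'E'
from fz import *
p,d=arm.get_image("side"); cv2.imwrite("pics/s10.png",cv2.resize(p[60:240,160:380,::-1],None,fx=3.3,fy=3.3,interpolation=cv2.INTER_CUBIC))
E
```

```text
clock: 14.87
position: [501.6, -34.1, 80.8]
ee_rot: [-0.436, -0.555, 0.557, 0.438]
contact_force: [-0.2, 0.6, 0.3]
gripper_width: -0.2
```

View pics/s10.png

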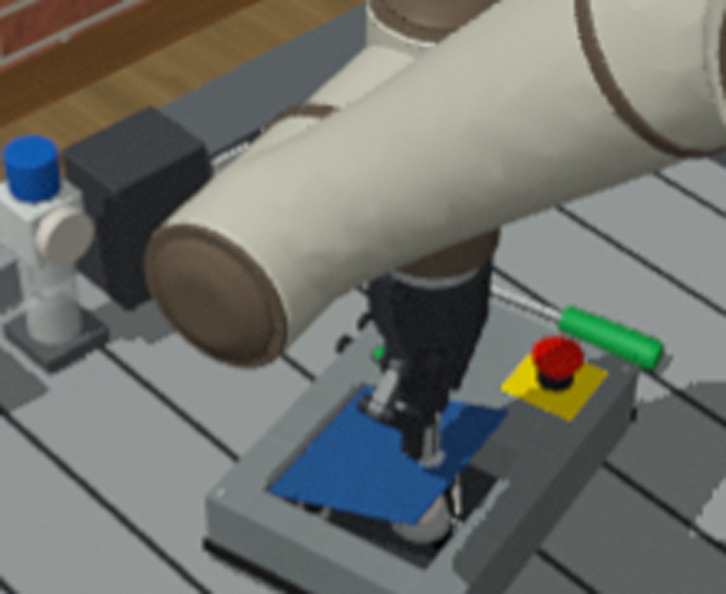

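The flap is at about 20°, with the tips near the thumb mark at (430,460). Pushing it down past flush.

```bash
python3 -m creep '[[[-2,-0.5,-8],[0,0,0],-1],[[-4.5,-1.1,-16],[0,0,0],-1],[[-7,-1.7,-22],[0,0,0],-1],[[-9,-2.2,-27],[0,0,0],-1],[[-10,-2.5,-31],[0,0,0],-1],[[-10,-2.5,-34],[0,0,0],-1],[[-10,-2.5,-36],[0,0,0],-1],[[-10,-2.5,-36],[0,0,0],-1]]';python3 -m creep '[[[0,0,-0.7],[0,0,0],-1],[[0,0,-1.4],[0,0,0],-1],[[0,0,-2],[0,0,0],-1],[[0,0,-2],[0,0,0],-1]]'
```

```text
clock: 15.58
position: [492.6, -36.5, 46.0]
ee_rot: [-0.436, -0.555, 0.557, 0.438]
contact_force: [-1.5, -0.3, 0.1]
gripper_width: -0.2
clock: 15.92
position: [492.7, -36.5, 45.7]
ee_rot: [-0.436, -0.555, 0.557, 0.437]
contact_force: [-2.6, -0.3, 9.3]
gripper_width: -0.0
```

```bash
python3 -m creep '[[[0,0,3],[0,0,0],-1],[[0,0,8],[0,0,0],-1],[[0,0,16],[0,0,0],-1],[[-15,-4,40],[0,0,0],-1],[[-45,-11,70],[0,0,0],-1],[[-80,-20,100],[0,0,0],-1],[[-110,-27,130],[0,0,0],-1],[[-130,-40,160],[0,0,0],-1],[[-130,-70,165],[0,0,0],-1],[[-130,-100,165],[0,0,0],-1],[[-130,-130,165],[0,0,0],-1],[[-130,-130,165],[0,0,0],-1]]'; python3 -m creep '[[[0,0,0],[0,0,0],-1],[[0,0,0],[0,0,0],-1],[[0,0,0],[0,0,0],-1],[[0,0,0],[0,0,0],-1],[[0,0,0],[0,0,0],-1],[[0,0,0],[0,0,0],-1],[[0,0,0],[0,0,0],-1],[[0,0,0],[0,0,0],-1],[[0,0,0],[0,0,0],-1],[[0,0,0],[0,0,0],-1]]'
python3 - <<'E'
from fz import *
p,d=arm.get_image("side"); cv2.imwrite("pics/s11.png",p[:,:,::-1]); fz(d,((-55,0),(-55,30),(-55,-30),(-20,45),(0,0),(-80,40)))
p,d=arm.get_image("top"); cv2.imwrite("pics/t11.png",p[:,:,::-1])
E
```

```text
clock: 16.92
position: [363.4, -169.4, 210.8]
ee_rot: [0.439, 0.555, -0.555, -0.438]
contact_force: [0.7, 0.0, 0.3]
gripper_width: 0.3
clock: 17.75
position: [363.9, -166.2, 209.9]
ee_rot: [-0.437, -0.556, 0.556, 0.437]
contact_force: [0.2, 0.4, 0.3]
gripper_width: 0.3
-55 0 300 213 70.3 70.3
-55 30 293 221 69.8 70.2
-55 -30 307 205 66.3 67.1
-20 45 276 219 70.9 70.7
0 0 279 203 70.0 70.4
-80 40 300 229 70.3 69.8
```

View pics/s11.png

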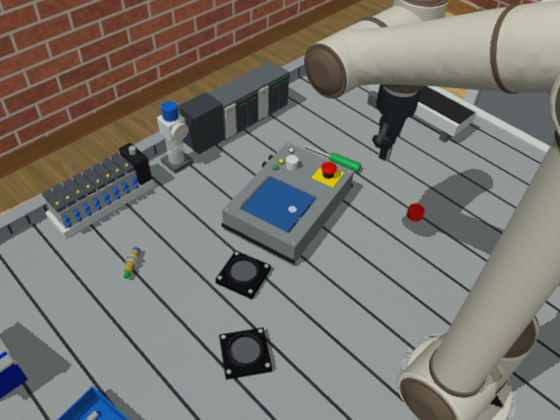

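View pics/t11.png

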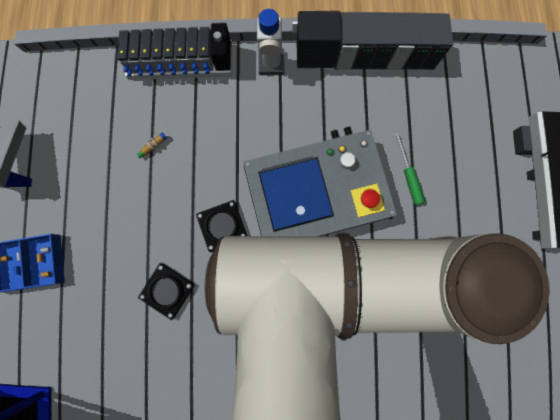

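Both views show the flap flush (mark at side (292,210), top (300,210)). Its height is about 70 mm, the loose parts look unmoved, and the arm is clear. Handing in.

```bash
python3 -c "
from bench import arm
print(arm.job_done())"
```

```text
the job is handed in; nothing more can be done
None
```

The station reset is done and handed in at about 18 s on the robot's clock. I pressed the shut flap and it popped open. I then pressed the white button, pushed the flap back down from behind and pressed it until it latched.

- **Button:** it stopped firmly after about 6 mm of travel, with about 8 N of force.
- **Flap:** each press ended on the stop, with at most about 9 N read. About 1.8 s after I let go, it was still flush, at about 70 mm like the deck. One of its four depth checkpoints read 67 mm, but that point read 66 mm before I started too.
- **Rest of the scene:** in the last pictures the loose parts look unmoved. I never went near the red emergency stop, and the arm stands clear of everything.
- **Disagreement:** the real fingertips sat about 20 mm behind the reported tool point. I found this in the depth image during the first press and corrected for it from then on. The cause is unknown.

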